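# Seat the printed flange on the rewinder's drive pin

### The job

The printed flange on the filament rewinder is sitting too high because the notch in its rim is not over the drive pin. With a fingertip, push the flange round by one of its ribs until the notch meets the pin, then press it straight down until it is fully home, and leave it there. Do not lift the flange, and leave the other things on the bench alone.

Things in the scene. Friction and masses are not known exactly. Their poses are not given: they have to be found in the camera images.
- rewinder: The filament rewinder, fixed to the bench: grey base plate 170 x 160 x 12 mm with a low dark motor housing (55 x 110 mm, 26 mm high) at its -x edge, reaching 145 mm from the origin. Origin: on the spindle axis at bench level; z up, x points from the spindle axis towards the drive pin. An aluminium platter (radius 45 mm, its top 30 mm above the bench) lies under the flange.
- pin_tip (a point): Top of the drive pin: a steel pin 12 mm thick with a domed end, standing up from the base plate 58 mm from the spindle axis, its top 41 mm above the bench. Seen from above, a few mm of it stick out beyond the flange's rim while the flange covers it.
- flange (a joint): Turning angle of the flange about the upright spindle, rad, counter-clockwise positive seen from above; it is the angle from the pin to the notch. The notch is over the pin at 0 and at every full turn (2 pi). Starts anywhere from 0.7 to 5.58. Turns freely both ways without a stop, against a slight friction of 0.06 N m, and stays where it is left.
- seat (a joint): How far the flange has gone down its spindle, m: 0 as found (underside 42 mm above the bench, 1 mm over the pin's dome), 0.012 fully home on the platter, negative if lifted. A snug fit: it slides down under 6 N or a little more, does not spring back, and stays where it is left. With the notch off the pin it stops on the dome at 0.001 to 0.0025; within about 0.06 rad of true the dome guides the notch home.
- notch (a point): Middle of the notch in the flange's rim, on the flange's upper face, 58 mm from the spindle axis. The flange is a cream printed disc, 120 mm across and 10 mm thick, upper face 52 mm above the bench as found (40 mm when home); the notch is a parallel slot 16 mm wide cut 14 mm deep into the rim. Three straight radial ribs stand on the upper face.
- boss_top (a point): Middle of the top of the round boss (32 mm across, small steel end cap) at the flange's centre, on the spindle axis; 68 mm above the bench as found, 56 mm when home. The place to press.
- rib0 (a point): Point on the top edge of a rib, 42 mm from the axis. Each of the three ribs is 12 mm thick, 16 mm high above the flange's upper face, and runs from the boss out to 56 mm from the axis. This rib stands 60 degrees counter-clockwise of the notch.
- rib1 (a point): The same on the rib opposite the notch (180 degrees from it).
- rib2 (a point): The same on the rib 60 degrees clockwise of the notch.
- y_joint: Bystander: loose cream printed Y-shaped pipe joint lying on the bench, 130 mm long, pipes 28 mm thick. Origin under the middle of the long pipe.
- glue_stick: Bystander: loose white glue stick standing upright, 28 mm across, 85 mm tall. Origin: centre of its foot.
- scraper: Bystander: loose print scraper lying on the bench, 200 mm long. Origin at its middle.

How it is judged (in metres and radians):
At the end, for the whole second after the job is handed in: The flange is down at least 10.5 of its 12 mm, its notch within 5 mm of the drive pin seen from above, and at rest (value of joint seat above 0.0105 m and horizontal distance between notch and pin_tip below 0.005 m and velocity of joint seat below 0.005 m/s and velocity of joint flange between -0.05 and 0.05 rad/s); the robot touches nothing.
It fails at once if the flange is lifted more than 3 mm on its spindle (value of joint seat below -0.003 m).
It fails at once if the Y-joint, glue stick or scraper is moved more than 20 mm or the glue stick is tipped (distance of any of y_joint, glue_stick, scraper from where it was at the start of the episode above 0.02 m or angle between glue_stick's own z axis and vertical above 0.3 rad).
It also fails if it takes over 48 s, if anything falls off the work surface, if the arm or the gripper's body presses on something with over 40 N, if the wrist force passes 120 N, or if a joint passes its speed limit or range.

### The arm

A 7-joint arm with a two-finger parallel gripper is mounted at the origin on the work surface. World frame = base frame: x ahead of the robot, y to its left, z up, the work surface at z = 0. Lengths are in m, angles in degrees, forces in N, time in s.
With the tool pointing down it reaches from about 0.35 to 0.9 m from the base axis. Payload 19.9 kg.
Tool frame: the origin (TCP) lies on the mounting face of the last link; the fingertips stand 199 mm ahead of it and the grasp point (between the pads) lies 180 mm ahead of it; z points along the fingers, y is the direction in which the jaws open and shut (so a half turn about z gives the same grasp; the last joint's range is limited). The gripper opens to 94 mm and grips with 3 to 60 N. Pads are 16 mm wide; open, the fingers measure 119 mm over their backs; the gripper's body (75 mm by 177 mm) begins 78 mm behind the grasp point.
Start: joints at [63.799, 23.915, -0.59, 92.452, 0.269, 63.638, -3.037], TCP at [0.252, -0.572, 0.405] pointing down, gripper open.
Joint ranges: [-161.28, 161.28], [-22.2, 115.67], [-73.04, 71.86], [3.21, 147.25], [-68.34, 248.33], [10.77, 114.83], [-161.83, 161.83]. Speed limits (degrees/s): [108.29, 108.29, 136.94, 136.94, 172.46, 172.46, 172.46].

### API

Orientations are given as a 3x3 rotation matrix whose columns are the frame's x, y, z axes.
In Python, from station import manip gives the robot as it stands.
- The arm moves only by the tool move_arm, never from a script. Its argument "moves" is a list of rows, each a list of 7 numbers: the opening, from 0 (shut) to 1 (fully open), then the shift along the tool's x, y, z in mm, then the turn, a rotation vector about the tool's x, y, z in degrees. A call has exactly 8 rows; each row shifts and turns the pose as measured when the row begins, along the tool's axes as they then stand; what a row does not reach is not made up. A row lasts 1/8 s, in which the tool goes at most 62.5 mm and 10.7 degrees, less where a joint would pass 70% of its speed; a pose out of reach is approached as far as the arm can. A call is refused whole if a number of a shift passes 62.5 or a number of a turn 10.7, either way. A call with a gripper value outside its range is refused whole. The fingers move at their own pace and stop on an object; "squeeze" is the grip in N (left out, the last holds). Time passes only in rows, so rows that do not move let the fingers close, or fill a call up. It gives the time, the measured TCP pose, the force and the opening at its end, in the units of the state.
- manip.sense(): the state, without advancing time (a new reading comes with each control period).
- manip.read_camera(name): name is "scene" or "side" or "wrist"; returns the picture (384x512x3 uint8, red, green, blue); there is no depth.
- manip.calibration(name): a dict with "intrinsics" (3x3 intrinsics, pixels), "R" (3x3) and "t" (3): a world point X has camera coordinates R X + t. Camera axes: x right, y down, z forward; pixel columns grow to the right and rows downward; lengths in m; the calibration is good to about 2 mm. The wrist camera is an equidistant fisheye: a pixel r from the principal point sees the ray r / f radians off the axis. A picture is of the moment at which its call begins: read the wrist's pose just before it. calibration takes no time and is no camera call; for the wrist camera it gives the pose at the moment of the call.
- manip.sign_off(): hands the job in, once; it reports no verdict.
Trained networks look in the newest picture that a camera, given by its name, has taken for a name from the list of things; names that differ only in an ending like _2 or _b are one class to them, and where a whole thing is asked for, a point or a joint stands for the part that bears it (a point fixed in the world has none). Each returns a list of dicts, best first, with "score" (0 to 1); they miss things now and then, are a little off and sometimes report something else, mostly with a low value. They report only what shows in the picture. A call takes as long as a camera call.
- manip.find_in(camera, label): "centre" ([x, y, z] in m, in world coordinates, good to about 4 mm: the middle of the surface that is visible of it).
- manip.masks_of(camera, label): "mask" (384x512 bool, what is visible of it).
- manip.tip_of(camera, label): "centre" ([x, y, z] in m, in world coordinates, good to about 4 mm: a listed point, or the origin of a listed thing).
The state is a dict: "time": time; "qpos": joint angles; "qvel": joint speeds; "tau": joint torques, N m; "tcp_pos": TCP position; "orientation": TCP orientation; "contact_force": force on the tool from outside, world axes, zero at the start; "ft_torque": the same for the moment, N m; "grip_width": finger opening in m.
Only numpy, scipy, OpenCV 4.12 (cv2) and the standard library are available. Lean on these libraries where they do the work, as an engineer would, in place of code of your own. Each camera call takes 0.05 s, during which the arm holds its last target. There are 200 camera calls.

## Working session

There is one attempt and no reset: what is moved stays moved. The work goes in short steps, Python scripts to look and compute and a tool call to move; the robot and the scene stay as the last step left them, time stands still between calls to the robot, and variables do not carry over. Pictures are saved under pics/ and viewed, about 8 in all and at most 12, crops included, and the job is handed in when it is done.

Besides the shell and the picture viewer there is one more tool, called after "Emit:" in YAML: its name, and indented under it one key for each argument. move_arm: Moves the arm, as the interface text tells. Its arguments: {"type":"object","properties":{"moves":{"type":"array","items":{"type":"array","items":{"type":"number"}}},"squeeze":{"type":"number"}},"required":["moves"]}

```bash
mkdir -p pics; ls; cat > h.py <<'E'
import numpy as np, cv2
from station import manip
def shot(cam,fn):
    im=manip.read_camera(cam); cv2.imwrite('pics/'+fn,im[:,:,::-1]); return im
def proj(cam,X):
    c=manip.calibration(cam); p=c['R']@np.asarray(X)+c['t']; q=c['intrinsics']@p; return q[:2]/q[2]
E
python3 - <<'E'
from h import *
np.set_printoptions(precision=4,suppress=True)
ims=[shot(c,c+'0.png') for c in('scene','side')]
cv2.imwrite('pics/both0.png',cv2.resize(np.hstack(ims),(800,300))[:,:,::-1])
for c in('scene','side'):
    for l in('boss_top','pin_tip','notch','rib0','rib1','rib2','rewinder','y_joint','glue_stick','scraper'):
        r=manip.tip_of(c,l)[:3]
        print(c,l,[(np.round(d['centre'],4),round(d['score'],2),proj(c,d['centre']).round()) for d in r])
s=manip.sense();print(s['time'],s['tcp_pos'],s['orientation'],s['contact_force'],s['grip_width'])
E
```

```text
pics
scene boss_top [(array([ 0.5592, -0.0356,  0.0651]), 0.72, array([253., 183.]))]
scene pin_tip [(array([0.5858, 0.0145, 0.0448]), 0.81, array([268., 198.]))]
scene notch [(array([ 0.5001, -0.0169,  0.0485]), 0.71, array([263., 175.]))]
scene rib0 [(array([ 0.5996, -0.0473,  0.0657]), 0.86, array([246., 192.])), (array([ 0.5314, -0.0644,  0.0672]), 0.65, array([245., 175.])), (array([0.5467, 0.0028, 0.0701]), 0.58, array([267., 181.]))]
scene rib1 [(array([ 0.5996, -0.0473,  0.0657]), 0.86, array([246., 192.])), (array([ 0.5314, -0.0644,  0.0672]), 0.65, array([245., 175.])), (array([0.5467, 0.0028, 0.0701]), 0.58, array([267., 181.]))]
scene rib2 [(array([ 0.5996, -0.0473,  0.0657]), 0.86, array([246., 192.])), (array([ 0.5314, -0.0644,  0.0672]), 0.65, array([245., 175.])), (array([0.5467, 0.0028, 0.0701]), 0.58, array([267., 181.]))]
scene rewinder [(array([ 0.5585, -0.04  ,  0.    ]), 0.97, array([251., 199.])), (array([ 0.5613, -0.0372,  0.0694]), 0.48, array([252., 183.]))]
scene y_joint [(array([ 0.4573,  0.323 , -0.0011]), 0.72, array([375., 195.]))]
scene glue_stick [(ar
[... 949 characters left out ...]
]), 0.86, array([285., 185.])), (array([ 0.597 , -0.0478,  0.0677]), 0.72, array([260., 183.]))]
side rewinder [(array([ 0.5573, -0.0348, -0.0008]), 0.62, array([270., 209.]))]
side y_joint [(array([ 0.4574,  0.3279, -0.0007]), 0.8, array([224., 297.]))]
side glue_stick [(array([ 0.4536, -0.3243,  0.0001]), 0.76, array([342., 177.])), (array([ 0.5942, -0.0461,  0.0694]), 0.29, array([261., 183.]))]
side scraper [(array([0.7458, 0.0518, 0.0012]), 0.65, array([201., 205.])), (array([ 0.5952, -0.0475,  0.0685]), 0.57, array([261., 183.]))]
1.1 [ 0.2525 -0.5717  0.4046] [[ 0.9148  0.4039 -0.    ]
 [ 0.4039 -0.9148  0.0001]
 [ 0.     -0.0001 -1.    ]] [-0.4298 -0.8133 -0.9943] 0.09439432837434843
```

```bash
python3 - <<'E'
import cv2,numpy as np
a=cv2.imread('pics/scene0.png')[130:260,180:330];b=cv2.imread('pics/side0.png')[130:260,190:340]
cv2.imwrite('pics/c0.png',cv2.resize(np.hstack([a,b]),(800,347),interpolation=2))
E
```

```text
(no output)
```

View pics/c0.png

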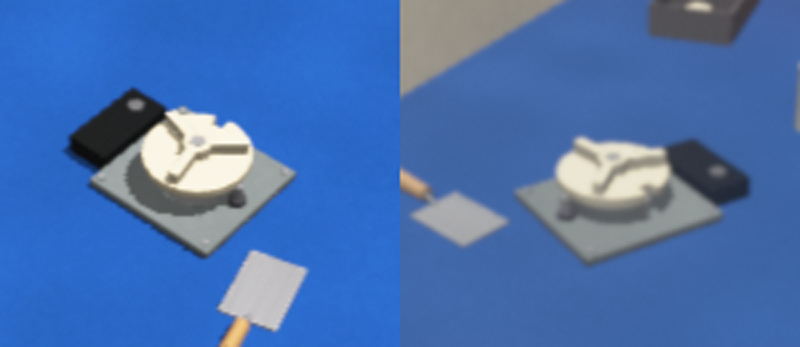

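View pics/both0.png

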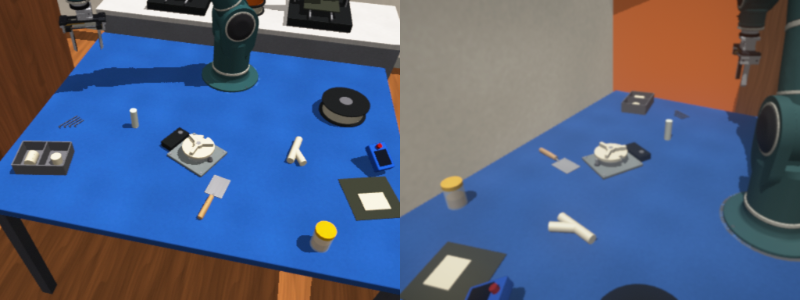

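```bash
cat >> h.py <<'E'
from scipy.spatial.transform import Rotation as Ro
A=np.array([.5587,-.0355])
def plan(p,yaw,n,p0=None,R0=None):
    "n nominal rows from here to position p (m), tool down with x at yaw (deg)"
    s=manip.sense(); p0=np.array(s['tcp_pos']); R=np.array(s['orientation'])
    y=np.radians(yaw); Rt=np.array([[np.cos(y),np.sin(y),0],[np.sin(y),-np.cos(y),0],[0,0,-1]])
    w=Ro.from_matrix(R.T@Rt).as_rotvec(); step=Ro.from_rotvec(w/n).as_matrix()
    for i in range(n):
        print(np.r_[R.T@(np.asarray(p)-p0)/n*1e3,np.degrees(w/n)].round(1).tolist()); R=R@step
def fpos(th,r,d,z,A=A):
    "TCP position: r (m) along rib at th deg, d (m) ccw of its mid plane, fingertip height z"
    a=np.radians(th); u=np.array([np.cos(a),np.sin(a)]); t=np.array([-u[1],u[0]])
    return np.r_[A+r*u+d*t, z+.199]
E
python3 - <<'E'
from h import *
p=fpos(103,.042,.022,.11);print(p);plan(p,193,17)
E
```

```text
[5.27815914e-01 4.74619525e-04 3.09000000e-01]
[28.4, -24.2, 5.6, 0.0, -0.0, -10.0]
[32.2, -19.0, 5.6, 0.0, -0.0, -10.0]
[35.0, -13.1, 5.6, 0.0, -0.0, -10.0]
[36.7, -6.9, 5.6, 0.0, -0.0, -10.0]
[37.3, -0.4, 5.6, 0.0, -0.0, -10.0]
[36.9, 6.0, 5.6, 0.0, -0.0, -10.0]
[35.3, 12.3, 5.6, 0.0, -0.0, -10.0]
[32.6, 18.2, 5.6, 0.0, -0.0, -10.0]
[29.0, 23.6, 5.6, 0.0, -0.0, -10.0]
[24.5, 28.2, 5.6, 0.0, -0.0, -10.0]
[19.2, 32.0, 5.6, 0.0, -0.0, -10.0]
[13.4, 34.9, 5.6, 0.0, -0.0, -10.0]
[7.2, 36.7, 5.6, 0.0, -0.0, -10.0]
[0.7, 37.3, 5.6, 0.0, -0.0, -10.0]
[-5.7, 36.9, 5.6, 0.0, -0.0, -10.0]
[-12.0, 35.4, 5.6, 0.0, -0.0, -10.0]
[-18.0, 32.7, 5.6, 0.0, -0.0, -10.0]
```

Emit:
move_arm:
  moves:
    - [0,28.4,-24.2,0,0,0,-10]
    - [0,32.2,-19,0,0,0,-10]
    - [0,35,-13.1,0,0,0,-10]
    - [0,36.7,-6.9,0,0,0,-10]
    - [0,37.3,-0.4,0,0,0,-10]
    - [0,36.9,6,0,0,0,-10]
    - [0,35.3,12.3,0,0,0,-10]
    - [0,32.6,18.2,0,0,0,-10]
  squeeze: 10

```text
time: 2.1
tcp_pos: [0.3789, -0.2934, 0.4046]
orientation: [[-0.278, 0.961, -0.0], [0.961, 0.278, -0.002], [-0.002, -0.001, -1.0]]
contact_force: [0.0, 0.4, -0.1]
grip_width: 0.0176
```

```bash
python3 - <<'E'
from h import *
s=manip.sense();print(s['time'],s['tcp_pos'],s['qpos'])
plan(fpos(103,.042,.022,.11),193,8)
E
```

```text
2.1 [ 0.3788663  -0.29336149  0.40455479] [ 54.31984617   9.98547198 -22.45468761 112.01186023   4.57988423
  58.76300133  45.922928  ]
[30.1, 28.1, 11.9, -0.0, 0.0, -10.9]
[24.3, 33.3, 11.9, -0.0, 0.0, -10.9]
[17.6, 37.2, 11.9, -0.0, 0.0, -10.9]
[10.3, 39.9, 11.9, -0.0, 0.0, -10.9]
[2.6, 41.1, 11.9, -0.0, 0.0, -10.9]
[-5.2, 40.9, 11.9, -0.0, 0.0, -10.9]
[-12.8, 39.1, 11.9, -0.0, 0.0, -10.9]
[-20.0, 36.0, 11.9, -0.0, 0.0, -10.9]
```

Emit:
move_arm:
  moves:
    - [0,30,28,11.9,0,0,-10.6]
    - [0,24.3,33.3,11.9,0,0,-10.6]
    - [0,17.6,37.2,11.9,0,0,-10.6]
    - [0,10.3,39.9,11.9,0,0,-10.6]
    - [0,2.6,41.1,11.9,0,0,-10.6]
    - [0,-5.2,40.9,11.9,0,0,-10.6]
    - [0,-12.8,39.1,11.9,0,0,-10.6]
    - [0,-20,36,11.9,0,0,-10.6]

```text
time: 3.1
tcp_pos: [0.5338, 0.0082, 0.3081]
orientation: [[-0.978, -0.209, 0.005], [-0.209, 0.978, -0.006], [-0.004, -0.007, -1.0]]
contact_force: [0.5, -0.5, 0.9]
grip_width: 0.0006
```

```bash
python3 - <<'E'
from h import *
np.set_printoptions(precision=4,suppress=True)
s=manip.sense();print(s['time'],s['tcp_pos'],s['qpos'],s['grip_width'])
shot('wrist','w1.png')
for l in('boss_top','pin_tip','notch','rib0'):
    print(l,[(np.round(d['centre'],4),round(d['score'],2)) for d in manip.tip_of('wrist',l)[:3]])
plan(fpos(103,.042,.022,.09),193,4)
E
```

```text
3.1 [0.5338 0.0082 0.3081] [ 29.7542  27.1234 -42.4225 109.4412  23.4807  52.0171  77.7965] 0.0005716477504018891
boss_top [(array([ 0.5594, -0.0356,  0.0708]), 0.94)]
pin_tip [(array([ 0.4556, -0.3235,  0.0007]), 0.72), (array([0.5485, 0.0101, 0.0656]), 0.34)]
notch [(array([ 0.5026, -0.0182,  0.0489]), 0.75)]
rib0 [(array([ 0.5273, -0.0624,  0.0689]), 0.78), (array([ 0.6   , -0.0471,  0.0715]), 0.78), (array([0.5486, 0.0058, 0.0658]), 0.67)]
[1.6, -1.2, 4.8, -0.1, 0.0, -0.3]
[1.6, -1.2, 4.8, -0.1, 0.0, -0.3]
[1.6, -1.2, 4.8, -0.1, 0.0, -0.3]
[1.6, -1.2, 4.8, -0.1, 0.0, -0.3]
```

View pics/w1.png

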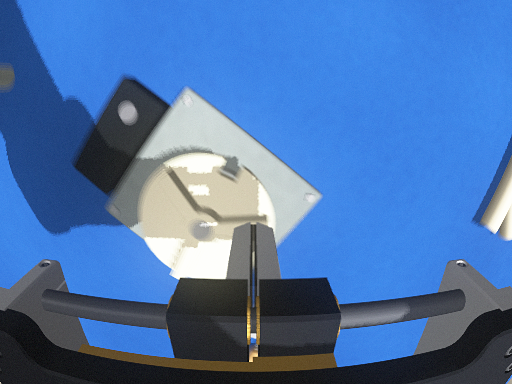

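Emit:
move_arm:
  moves:
    - [0,2.5,-2,4.8,0,0,-0.3]
    - [0,2.5,-1.5,4.8,0,0,-0.3]
    - [0,2,-1.5,4.8,0,0,-0.3]
    - [0,1,-0.5,4.8,0,0,-0.3]
    - [0,0,0,0,0,0,0]
    - [0,0,0,0,0,0,0]
    - [0,0,0,0,0,0,0]
    - [0,0,0,0,0,0,0]

```text
time: 4.35
tcp_pos: [0.5256, -0.0037, 0.2886]
orientation: [[-0.976, -0.218, 0.005], [-0.218, 0.976, -0.008], [-0.004, -0.009, -1.0]]
contact_force: [0.3, 0.1, 0.7]
grip_width: 0.0006
```

```bash
python3 - <<'E'
from h import *
np.set_printoptions(precision=4,suppress=True)
s=manip.sense();print(s['time'],s['tcp_pos'],s['qpos'],s['contact_force'])
print(fpos(103,.042,.022,.058))
plan(fpos(103,.042,.022,.058),193,5)
E
```

```text
4.35 [ 0.5256 -0.0037  0.2886] [ 30.4672  27.9476 -41.5985 111.3406  24.8336  49.5219  78.2914] [0.322  0.119  0.7258]
[0.5278 0.0005 0.257 ]
[-0.6, 0.8, 6.3, -0.1, 0.0, -0.1]
[-0.6, 0.8, 6.3, -0.1, 0.0, -0.1]
[-0.6, 0.7, 6.3, -0.1, 0.0, -0.1]
[-0.6, 0.7, 6.3, -0.1, 0.0, -0.1]
[-0.6, 0.7, 6.3, -0.1, 0.0, -0.1]
```

Emit:
move_arm:
  moves:
    - [0,0,0.8,6,0,0,0]
    - [0,0,0.8,6,0,0,0]
    - [0,0,0.8,6,0,0,0]
    - [0,0,0.8,6,0,0,0]
    - [0,0,0.8,6,0,0,0]
    - [0,-2,0,1,0,0,0]
    - [0,-2,0,0,0,0,0]
    - [0,-1,0,0,0,0,0]

```text
time: 5.35
tcp_pos: [0.5301, 0.0016, 0.2551]
orientation: [[-0.976, -0.218, 0.005], [-0.218, 0.976, -0.008], [-0.003, -0.009, -1.0]]
contact_force: [-1.1, -0.4, -0.2]
grip_width: 0.0006
```

```bash
python3 - <<'E'
from h import *
np.set_printoptions(precision=4,suppress=True)
s=manip.sense();print(s['time'],s['tcp_pos'],s['contact_force'])
d=s['tcp_pos'][:2]-A;print(np.hypot(*d),np.degrees(np.arctan2(d[1],d[0])))
# arc of finger: contact pose th -> rows of 5 deg turn at d=14.5mm
for th in(103,98,93):
    a,b=fpos(th,.042,.0145,.058),fpos(th-5,.042,.0145,.058)
    y=np.radians(th+90);R=np.array([[np.cos(y),np.sin(y),0],[np.sin(y),-np.cos(y),0],[0,0,-1]])
    print((R.T@(b-a)*1e3).round(2))
E
```

```text
5.35 [0.5301 0.0016 0.2551] [-1.0661 -0.3626 -0.1527]
0.04683150766641984 127.6613763874454
[-3.72  1.1   0.  ]
[-3.72  1.1   0.  ]
[-3.72  1.1   0.  ]
```

Emit:
move_arm:
  moves:
    - [0,-3,0,-0.5,0,0,0]
    - [0,-3.7,1.1,-0.2,0,0,5]
    - [0,-3.7,1.1,0,0,0,5]
    - [0,-3.7,1.1,0,0,0,5]
    - [0,-3.7,1.1,0,0,0,5]
    - [0,-3.7,1.1,0,0,0,5]
    - [0,-3.7,1.1,0,0,0,5]
    - [0,0,0,0,0,0,0]

```text
time: 6.35
tcp_pos: [0.5556, 0.0094, 0.256]
orientation: [[-0.949, 0.314, 0.002], [0.314, 0.949, -0.008], [-0.004, -0.007, -1.0]]
contact_force: [0.7, 0.8, 0.2]
grip_width: 0.0005
```

```bash
cat >> h.py <<'E'
def rel():
    "finger relative to rib if rib is parallel to tool y: rib angle, r, d; also tip z"
    s=manip.sense(); R=np.array(s['orientation']); p=np.array(s['tcp_pos'])+R[:,2]*.199; d=p[:2]-A
    u=R[:2,1]; t=R[:2,0]
    print('t',s['time'],'yaw-90',np.degrees(np.arctan2(u[1],u[0])).round(1),'r,d mm',(1e3*d@u).round(1),(1e3*d@t).round(1),'tip',p.round(4),'az',np.degrees(np.arctan2(d[1],d[0])).round(1),'F',np.round(s['contact_force'],1))
E
python3 - <<'E'
from h import *
rel()
for c in('scene','side','wrist'):
    shot(c,c+'2.png')
    for l in('notch','rib0','pin_tip'):
        print(c,l,[(np.round(d['centre'],4),round(d['score'],2),np.degrees(np.arctan2(*(np.array(d['centre'])[:2]-A)[::-1])).round(1)) for d in manip.tip_of(c,l)[:3]])
E
```

```text
t 6.35 yaw-90 71.7 r,d mm 40.3 16.1 tip [0.5561 0.0078 0.057 ] az 93.5 F [0.7 0.8 0.2]
scene notch [(array([0.5161, 0.0107, 0.053 ]), 0.82, np.float64(132.7))]
scene rib0 [(array([ 0.5192, -0.0452,  0.0649]), 0.96, np.float64(-166.2)), (array([0.5655, 0.0016, 0.0701]), 0.86, np.float64(79.6)), (array([ 0.5876, -0.0685,  0.0658]), 0.83, np.float64(-48.8))]
scene pin_tip [(array([0.5833, 0.0152, 0.0425]), 0.69, np.float64(64.1))]
side notch [(array([0.5197, 0.0058, 0.0534]), 0.9, np.float64(133.4))]
side rib0 [(array([ 0.5169, -0.0422,  0.0694]), 0.9, np.float64(-170.9)), (array([ 0.5829, -0.0678,  0.071 ]), 0.71, np.float64(-53.2)), (array([0.5792, 0.0082, 0.0712]), 0.71, np.float64(64.9))]
side pin_tip [(array([0.5868, 0.0165, 0.0423]), 0.62, np.float64(61.6))]
wrist notch [(array([ 0.561 , -0.0354, -0.0017]), 0.75, np.float64(2.5)), (array([0.5199, 0.0081, 0.0521]), 0.59, np.float64(131.7))]
wrist rib0 [(array([ 0.5177, -0.0478,  0.0728]), 0.89, np.float64(-163.3)), (array([ 0.5874, -0.0668,  0.0724]), 0.63, np.float64(-47.5))]
wrist pin_tip [(array([0.5824, 0.0154, 0.0421]), 0.87, np.float64(65.0))]
```

Emit:
move_arm:
  moves:
    - [0,-3.7,1.4,0,0,0,5]
    - [0,-3.7,1.4,0,0,0,5]
    - [0,-3.7,1.4,0,0,0,5]
    - [0,-3.7,1.4,0,0,0,5]
    - [0,-3.7,1.4,0,0,0,5]
    - [0,-3.7,1.3,0,0,0,5]
    - [0,-3.7,1.3,0,0,0,5]
    - [0,-3.7,1.3,0,0,0,5]

```text
time: 7.95
tcp_pos: [0.5846, 0.001, 0.2554]
orientation: [[-0.508, 0.862, -0.002], [0.862, 0.508, -0.007], [-0.005, -0.005, -1.0]]
contact_force: [-1.5, 0.9, 1.5]
grip_width: 0.0006
```

```bash
python3 - <<'E'
from h import *
rel()
E
```

```text
t 7.95 yaw-90 30.5 r,d mm 39.8 17.3 tip [ 5.842e-01 -4.000e-04  5.640e-02] az 54.0 F [-1.5  0.9  1.5]
```

Emit:
move_arm:
  moves:
    - [0,-3.9,1.5,0,0,0,5]
    - [0,-3.9,1.5,0,0,0,5]
    - [0,-3.9,1.5,0,0,0,5]
    - [0,-2.5,1.1,0,0,0,3]
    - [0,0,0,0,0,0,0]
    - [0,0,0,0,0,0,0]
    - [0,0,0,0,0,0,0]
    - [0,0,0,0,0,0,0]

```text
time: 8.95
tcp_pos: [0.5952, -0.009, 0.255]
orientation: [[-0.21, 0.978, -0.004], [0.978, 0.21, -0.006], [-0.006, -0.005, -1.0]]
contact_force: [-0.0, -0.4, -0.4]
grip_width: 0.0005
```

```bash
python3 - <<'E'
from h import *
rel()
ims=[]
for c in('scene','side','wrist'):
    ims.append(shot(c,c+'3.png'))
    for l in('notch','rib0','pin_tip'):
        print(c,l,[(np.round(d['centre'],4),round(d['score'],2),np.degrees(np.arctan2(*(np.array(d['centre'])[:2]-A)[::-1])).round(1)) for d in manip.tip_of(c,l)[:3]])
a=cv2.resize(ims[0][140:240,200:320],(400,333),interpolation=2);b=cv2.resize(ims[2],(400,300))
cv2.imwrite('pics/c3.png',np.hstack([a[:300],b])[:,:,::-1])
E
```

```text
t 8.95 yaw-90 12.1 r,d mm 40.2 17.1 tip [ 0.5944 -0.0103  0.056 ] az 35.2 F [-0.  -0.4 -0.4]
scene notch []
scene rib0 [(array([ 0.5466, -0.0753,  0.0684]), 0.97, np.float64(-106.9)), (array([ 0.5955, -0.0266,  0.0698]), 0.88, np.float64(13.6))]
scene pin_tip [(array([0.5842, 0.0116, 0.0398]), 0.59, np.float64(61.6))]
side notch [(array([0.5736, 0.017 , 0.0525]), 0.64, np.float64(74.2))]
side rib0 [(array([ 0.6055, -0.0247,  0.0693]), 0.9, np.float64(13.0)), (array([ 0.5301, -0.003 ,  0.0696]), 0.79, np.float64(131.3)), (array([ 0.5423, -0.0767,  0.0688]), 0.72, np.float64(-111.7))]
side pin_tip [(array([0.5829, 0.0143, 0.0412]), 0.8, np.float64(64.1))]
wrist notch [(array([0.5717, 0.0188, 0.0499]), 0.75, np.float64(76.5))]
wrist rib0 [(array([ 0.5461, -0.0728,  0.0689]), 0.75, np.float64(-108.7)), (array([ 0.5282, -0.0059,  0.0689]), 0.64, np.float64(135.9)), (array([7.412e-01, 5.790e-02, 6.000e-04]), 0.48, np.float64(27.1))]
wrist pin_tip [(array([0.5843, 0.0163, 0.044 ]), 0.81, np.float64(63.7))]
```

View pics/c3.png

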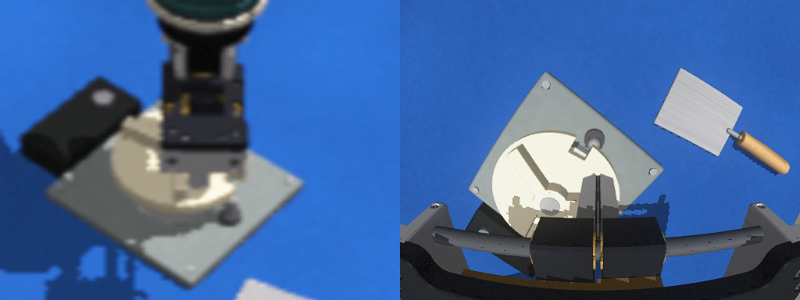

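Emit:
move_arm:
  moves:
    - [0,-3,1.3,-0.5,0,0,4]
    - [0,-2.7,1.1,0,0,0,3.2]
    - [0,0,0,0,0,0,0]
    - [0,0,0,0,0,0,0]
    - [0,0,0,0,0,0,0]
    - [0,0,0,0,0,0,0]
    - [0,0,0,0,0,0,0]
    - [0,0,0,0,0,0,0]

```text
time: 10.55
tcp_pos: [0.5983, -0.0138, 0.2554]
orientation: [[-0.086, 0.996, -0.004], [0.996, 0.086, -0.006], [-0.006, -0.005, -1.0]]
contact_force: [-0.9, 0.6, 0.8]
grip_width: 0.0003
```

```bash
cat >> h.py <<'E'
def ortho(im,c,z,res=.00025,half=.1):
    "top-down view at height z from wrist fisheye: right=+x, up=+y, centred on A"
    n=int(2*half/res); g=(np.arange(n)+.5)*res-half; X,Y=np.meshgrid(A[0]+g,A[1]-g)
    P=np.stack([X,Y,np.full_like(X,z)],-1)@np.array(c['R']).T+np.array(c['t']).ravel()
    K=np.array(c['intrinsics']); rh=np.hypot(P[...,0],P[...,1]); th=np.arctan2(rh,P[...,2])
    m=[(K[0,0]*th*P[...,0]/rh+K[0,2]),(K[1,1]*th*P[...,1]/rh+K[1,2])]
    return cv2.remap(im,m[0].astype(np.float32),m[1].astype(np.float32),cv2.INTER_CUBIC)
E
python3 - <<'E'
from h import *
rel()
c=manip.calibration('wrist');im=shot('wrist','w4.png')
for l in('notch','rib0','pin_tip'):
    print(l,[(np.round(d['centre'],4),round(d['score'],2),np.degrees(np.arctan2(*(np.array(d['centre'])[:2]-A)[::-1])).round(1)) for d in manip.tip_of('wrist',l)[:3]])
o=ortho(im,c,.012);f=ortho(im,c,.052);p=ortho(im,c,.041)
g=cv2.cvtColor(o,cv2.COLOR_RGB2GRAY);cv2.imwrite('pics/o4.png',o[:,:,::-1])
L=cv2.createLineSegmentDetector().detect(cv2.GaussianBlur(g,(7,7),0))[0][:,0]
for x in L:
    l=np.hypot(x[2]-x[0],x[3]-x[1])
    if l>120: print((x*.25).round(1),'len',(l*.25).round(),'ang mod90',(np.degrees(np.arctan2(-(x[3]-x[1]),x[2]-x[0]))%90).round(2))
cv2.imwrite('pics/f4.png',np.hstack([cv2.resize(o,(400,400)),f[150:550,350:750]])[:,:,::-1])
E
```

```text
t 10.55 yaw-90 4.9 r,d mm 40.4 17.1 tip [ 0.5974 -0.015   0.0564] az 27.9 F [-0.9  0.6  0.8]
notch [(array([0.5796, 0.017 , 0.0477]), 0.72, np.float64(68.3)), (array([ 0.5599, -0.0374,  0.0707]), 0.59, np.float64(-57.7))]
rib0 [(array([ 0.5337, -0.0019,  0.0726]), 0.94, np.float64(126.7)), (array([ 0.5422, -0.0717,  0.0706]), 0.89, np.float64(-114.5)), (array([ 5.539e-01, -3.530e-02, -5.000e-04]), 0.46, np.float64(177.6))]
pin_tip [(array([0.5822, 0.0163, 0.0433]), 0.82, np.float64(65.6))]
[ 72.2 151.5  57.4 184.1] len 36.0 ang mod90 65.56
[ 77.1 150.3 119.5 146.9] len 43.0 ang mod90 4.53
[ 58.4  63.3  88.2 105.3] len 51.0 ang mod90 35.28
[ -0.2 146.4  30.  162.4] len 34.0 ang mod90 62.07
[ 83.7 114.   52.1  69.3] len 55.0 ang mod90 35.28
[141.7  91.4 149.2 163.8] len 73.0 ang mod90 5.92
[ 55.5 183.8  72.  147.8] len 40.0 ang mod90 65.41
[199.7  62.   80.9  -0. ] len 134.0 ang mod90 62.46
[62.3 -0.1 10.4 99.3] len 112.0 ang mod90 62.46
[142.4 164.2 139.4 127.9] len 36.0 ang mod90 4.75
[147.2 170.5 142.8 120.5] len 50.0 ang mod90 5.0
[140.9 120.8 145.4 173. ] len 52.0 ang mod90 4.88
[176.3 120.1 199.7  75. ] len 51.0 ang mod90 62.56
```

View pics/f4.png

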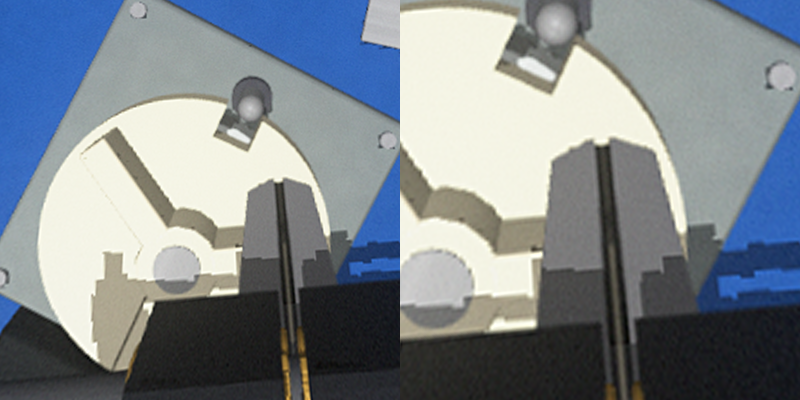

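Emit:
move_arm:
  moves:
    - [0,-1.1,0.3,0,0,0,1.5]
    - [0,-1.1,0.3,0,0,0,1.3]
    - [0,0,0,0,0,0,0]
    - [0,0,0,0,0,0,0]
    - [0,0,0,0,0,0,0]
    - [0,0,0,0,0,0,0]
    - [0,0,0,0,0,0,0]
    - [0,0,0,0,0,0,0]

```text
time: 11.75
tcp_pos: [0.5992, -0.0158, 0.2554]
orientation: [[-0.034, 0.999, -0.004], [0.999, 0.034, -0.006], [-0.006, -0.005, -1.0]]
contact_force: [0.8, 0.9, 0.0]
grip_width: 0.0004
```

```bash
cat >> h.py <<'E'
def lines(fn):
    c=manip.calibration('wrist');im=shot('wrist',fn); o=ortho(im,c,.012)
    g=cv2.cvtColor(o,cv2.COLOR_RGB2GRAY)
    L=cv2.createLineSegmentDetector().detect(cv2.GaussianBlur(g,(7,7),0))[0][:,0]
    for x in L:
        l=np.hypot(x[2]-x[0],x[3]-x[1])
        if l>100: print((x*.25).round(1),'len',(l*.25).round(),'ang mod90',(np.degrees(np.arctan2(-(x[3]-x[1]),x[2]-x[0]))%90).round(2))
    return im,c
E
python3 - <<'E'
from h import *
rel(); lines('w5.png')
E
```

```text
t 11.75 yaw-90 1.9 r,d mm 40.2 17.2 tip [ 0.5983 -0.017   0.0564] az 25.1 F [0.8 0.9 0. ]
[ 74.6 148.9 116.7 147.8] len 42.0 ang mod90 1.58
[149.6 199.6 147.8 166.7] len 33.0 ang mod90 3.24
[ 59.9  61.8  87.7 104.8] len 51.0 ang mod90 32.86
[136.5 168.9 137.1 199.5] len 31.0 ang mod90 1.11
[ -0.2 146.3  29.4 162.4] len 34.0 ang mod90 61.39
[ 82.9 113.4  52.6  66.6] len 56.0 ang mod90 32.89
[144.9 167.6 146.8 199.6] len 32.0 ang mod90 3.47
[ 51.7 182.   69.8 146.5] len 40.0 ang mod90 62.98
[141.9  93.9 144.1 133.2] len 39.0 ang mod90 3.24
[ 71.3 147.4  53.7 181.8] len 39.0 ang mod90 62.92
[138.6 165.8 137.3  93.9] len 72.0 ang mod90 1.04
[ 6.220e+01  1.000e-01 -2.000e-01  1.198e+02] len 135.0 ang mod90 62.48
[ 1.997e+02  6.200e+01  8.080e+01 -1.000e-01] len 134.0 ang mod90 62.46
[139.7 123.3 141.5 179.2] len 56.0 ang mod90 1.89
[143.4 175.2 141.6 122.3] len 53.0 ang mod90 1.96
```

Emit:
move_arm:
  moves:
    - [0,4,0,0,0,0,0]
    - [0,4,0,0,0,0,0]
    - [0,0,0,-12,0,0,0]
    - [0,0,0,-14,0,0,0]
    - [0,-8,-10,0,0,0,0]
    - [0,-9,-15,0,0,0,0]
    - [0,-9,-15,0,0,0,0]
    - [0,0,0,0,0,0,0]

```text
time: 12.8
tcp_pos: [0.5562, -0.0375, 0.2839]
orientation: [[-0.032, 0.999, -0.004], [0.999, 0.032, -0.007], [-0.007, -0.005, -1.0]]
contact_force: [0.6, 0.6, -0.1]
grip_width: 0.0005
```

```bash
python3 - <<'E'
from h import *
rel(); plan(np.r_[A,.199+.072],91.9,3)
E
```

```text
t 12.8 yaw-90 1.9 r,d mm -3.5 -3.3 tip [ 0.5553 -0.0389  0.0849] az -135.0 F [ 0.6  0.6 -0.1]
[0.7, 0.9, 4.3, -0.1, 0.1, -0.0]
[0.7, 0.9, 4.3, -0.1, 0.1, -0.0]
[0.7, 0.9, 4.3, -0.1, 0.1, -0.0]
```

Emit:
move_arm:
  moves:
    - [0,1.7,1.8,4,0,0,0]
    - [0,1.5,1.7,5,0,0,0]
    - [0,0,0,4,0,0,0]
    - [0,0,0,2,0,0,0]
    - [0,0,0,2,0,0,0]
    - [0,0,0,2,0,0,0]
    - [0,0,0,2,0,0,0]
    - [0,0,0,2,0,0,0]

```text
time: 13.8
tcp_pos: [0.5603, -0.0335, 0.2597]
orientation: [[-0.033, 0.999, -0.005], [0.999, 0.033, -0.007], [-0.007, -0.005, -1.0]]
contact_force: [-2.7, -0.6, 6.4]
grip_width: 0.0004
```

```bash
python3 - <<'E'
from h import *
rel()
E
```

```text
t 13.8 yaw-90 1.9 r,d mm 0.6 0.7 tip [ 0.5593 -0.0348  0.0607] az 48.2 F [-2.7 -0.6  6.4]
```

Emit:
move_arm:
  moves:
    - [0,0,0,2,0,0,0]
    - [0,0,0,2,0,0,0]
    - [0,0,0,2,0,0,0]
    - [0,0,0,2,0,0,0]
    - [0,0,0,2,0,0,0]
    - [0,0,0,2,0,0,0]
    - [0,0,0,2,0,0,0]
    - [0,0,0,2,0,0,0]

```text
time: 14.8
tcp_pos: [0.5608, -0.0327, 0.2543]
orientation: [[-0.033, 0.999, -0.004], [0.999, 0.033, -0.011], [-0.011, -0.004, -1.0]]
contact_force: [-16.7, -0.4, 43.7]
grip_width: 0.0005
```

```bash
python3 - <<'E'
from h import *
rel()
E
```

```text
t 14.8 yaw-90 1.9 r,d mm 1.4 0.6 tip [ 0.5601 -0.0348  0.0553] az 26.1 F [-16.7  -0.4  43.7]
```

Emit:
move_arm:
  moves:
    - [0,0,0,-1,0,0,0]
    - [0,0,0,-2,0,0,0]
    - [0,0,0,-5,0,0,0]
    - [0,0,0,-15,0,0,0]
    - [0,0,0,-25,0,0,0]
    - [0,0,0,-25,0,0,0]
    - [0,0,0,-25,0,0,0]
    - [0,0,0,0,0,0,0]

```text
time: 15.8
tcp_pos: [0.5612, -0.0311, 0.3596]
orientation: [[-0.034, 0.999, -0.002], [0.999, 0.034, -0.011], [-0.011, -0.002, -1.0]]
contact_force: [0.6, 0.7, 0.0]
grip_width: 0.0009
```

```bash
python3 - <<'E'
from h import *
rel(); im,c=lines('w6.png')
for l in('boss_top','notch','pin_tip','rib0'):
    for cam in('wrist','side'):
        if l=='boss_top' and cam=='side': manip.read_camera('side')
        print(cam,l,[(np.round(d['centre'],4),round(d['score'],2)) for d in manip.tip_of(cam,l)[:3]] if not(cam=='side' and l=='boss_top') else [np.round(d['centre'],4) for d in manip.tip_of(cam,l)[:1]])
s=shot('side','side6.png')
cv2.imwrite('pics/f6.png',np.hstack([cv2.resize(ortho(im,c,.04),(400,400)),cv2.resize(s[140:260,190:310],(400,400),interpolation=2)])[:,:,::-1])
E
```

```text
t 15.8 yaw-90 1.9 r,d mm 2.2 2.1 tip [ 0.5609 -0.0333  0.1607] az 45.8 F [0.6 0.7 0. ]
[95.6 94.9 70.1 55.6] len 47.0 ang mod90 32.99
[71.3 53.5 96.8 92.9] len 47.0 ang mod90 32.84
[ -0.4 147.1  76.8 187.5] len 87.0 ang mod90 62.4
[ 85.3 124.6  64.1 166.4] len 47.0 ang mod90 63.07
[ 65.9 158.4  83.6 123.8] len 39.0 ang mod90 62.92
[114.2 101.1 159.2  98.8] len 45.0 ang mod90 2.86
[149.9 103.5 121.1 104.5] len 29.0 ang mod90 1.84
[143.  184.2 199.8  75. ] len 123.0 ang mod90 62.52
[159.8 119.  129.5 120.1] len 30.0 ang mod90 2.21
[ 6.210e+01 -3.000e-01 -1.000e-01  1.189e+02] len 134.0 ang mod90 62.43
[106.9 156.8 109.3 199.6] len 43.0 ang mod90 3.11
[101.1 199.5 100.4 156.7] len 43.0 ang mod90 0.95
[129.3 118.4 159.9 116.6] len 31.0 ang mod90 3.37
[ 1.997e+02  6.260e+01  7.920e+01 -1.000e-01] len 136.0 ang mod90 62.5
wrist boss_top [(array([ 0.5596, -0.0349,  0.0573]), 0.56), (array([ 0.5322, -0.0008,  0.0574]), 0.37)]
side boss_top [array([ 0.5588, -0.0328,  0.0562])]
wrist notch [(array([0.5853, 0.0155, 0.0416]), 0.73), (array([0.5822, 0.017 , 0.0388]), 0.65)]
side notch [(array([0.5863, 0.0134, 0.0403]), 0.92), (array([ 0.606 , -0.0314,  0.0616]), 0.53)]
wrist pin_tip [(array([0.5853, 0.0155, 0.0442]), 0.86)]
side pin_tip [(array([0.5852, 0.0144, 0.0418]), 0.88)]
wrist rib0 [(array([ 0.6   , -0.0315,  0.0521]), 0.87), (array([ 0.5429, -0.0691,  0.0578]), 0.86), (array([ 0.5348, -0.0031,  0.0568]), 0.62)]
side rib0 [(array([0.5323, 0.0022, 0.059 ]), 0.84), (array([ 0.5385, -0.0742,  0.0588]), 0.73)]
```

View pics/f6.png

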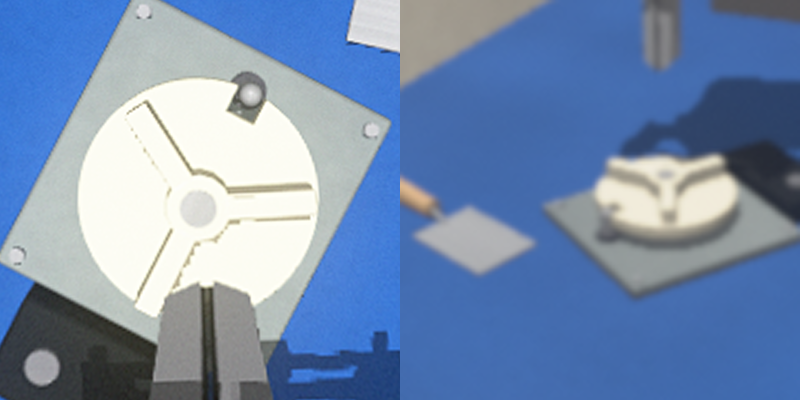

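The pin (left picture, about 250,93) stands in the notch. The boss top measures 56–57 mm above the bench, so the flange is home, and the arm is clear of it.

```bash
python3 -c "
from station import manip
print(manip.sign_off(), manip.sense()['time'])"
```

```text
the job is handed in; nothing more can be done
the job is handed in; nothing more can be done
```

The flange is turned onto the drive pin and pressed fully home, and I've handed the job in. The arm was clear of it, and the clock was at about 16 s of the 48 s allowed. The hand-in gives no verdict.

- **Turning:** with the closed fingertip I pushed one rib about 100° clockwise. The notch then read 62.9° against 62.5° for the pin, both from the wrist camera.
- **Pressing:** I pressed straight down on the boss. It began to slide at about 6 N and came to a hard stop with the fingertip at 55 mm, peaking at about 44 N.
- **Last checks:** the boss top reads 56–57 mm above the bench, where 56 mm is home. The notch is 0–2 mm from the pin, and the picture shows the pin inside the notch. The wrist force is near zero.
- **Oddities:** the wrist camera once reported the glue stick as the pin and once gave a stray notch position. I discarded both because they did not fit the known sizes. The last press also had about 17 N of sideways force, and the notch angle read the same afterwards.
- **Not rechecked:** I did not measure the Y-joint, glue stick and scraper again at the end. The arm's path kept well clear of them.

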